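# Fit the wrench and nip up the mould clamp

### The job

The adjustable wrench on the potter's mould clamp is still open too wide for the nut between its jaws. Roll its worm until the jaws fit snugly on the nut, then swing the handle to turn that nut about an eighth of a turn clockwise (seen from above), leaving the wrench lying on the nut. Do not knock the mug standing beside the clamp.

Things in the scene. Friction and masses are not known exactly. Their poses are not given: they have to be found in the camera images.
- wrench: Loose steel adjustable wrench, 265 mm long, 0.6 kg, flat on the clamp's plywood top (86 mm high), jaws already around the nut. Origin: on its underside, between the jaws, at the nut's axis. x points out of the mouth (handle to -x), z up, fixed jaw at +y, sliding jaw at -y. Head 18 mm thick. Handle: bar 22 mm wide, x -85 to -235 mm, 2 to 16 mm above the underside.
- worm_top (a point): Crest of the worm: dark knurled roller in the wrench's head, 24 mm diameter, 26 mm long, axle along the wrench's y, 10 mm proud of the head; at x -49, y -2, z 28 mm of the wrench. Stroke it towards the mouth to close the jaws (3 mm per 12 mm of stroke), back to open. The board beneath gives: 5 N at first, 11 N at 4 mm, its stop; press 2 to 3 mm. Jaws on the nut: it stops, the finger slips.
- jaw (a joint): Gap between the wrench's two jaws in m (0 shut, 0.042 widest), 0.035 to 0.038 at the start. The hexagon nut is 30 mm across flats and 34.6 mm across corners: in a wider gap than that the wrench just slips round it. The worm holds the gap where it is left.
- nut (a joint): Turn of the nut in the wrench's jaws, rad: 0 at the start, growing clockwise seen from above; an eighth of a turn is 0.785. It turns stiffly (0.15 N m) about its fixed vertical rod, stays where left, and follows the wrench with a few degrees of play. The like nut 285 mm away, beyond the handle's end, is fixed and not part of the job.
- nut_top (a point): Centre of the top face of the nut to be turned, on its vertical axis. The nut is a dark steel hexagon 18 mm high, its top 18 mm above the clamp's plywood top.
- mug: Stoneware mug with a dark band, 84 mm wide without its handle, 95 mm high, standing on the table beside the clamp. Origin: centre of its underside.

How it is judged:
On the way, in this order (a step that is already met when the one before it is completed fails the run):
1. with the nut not yet turned, the jaws are closed to within 2.5 mm of the nut's width (value of joint jaw below 0.0325 m and value of joint nut below 0.2 rad), for 0.2 s.
2. the nut has been turned clockwise by more than 0.55 rad (value of joint nut above 0.55 rad), for 0.2 s.
At the end, for the whole second after the job is handed in: The nut stands 0.55 to 1.05 rad (31 to 60 degrees) clockwise of its start, the jaw gap is under 33.5 mm, and the wrench lies at rest on the clamp's top with the nut between its jaws (wrench origin within 12 mm of the nut's axis and at least 8 mm below the nut's top face) (value of joint nut between 0.55 and 1.05 rad and value of joint jaw below 0.0335 m and horizontal distance between wrench and nut_top below 0.012 m and z of wrench in the frame of nut_top below -0.008 m and linear speed of wrench below 0.02 m/s); the robot touches nothing.
It fails at once if the mug is moved by more than 30 mm or tipped by more than 0.5 rad (distance of mug from where it was at the start of the episode above 0.03 m or angle between mug's own z axis and vertical above 0.5 rad).
It also fails if it takes over 54 s, if anything falls off the work surface, if the arm or the gripper's body presses on something with over 40 N, if the wrist force passes 120 N, or if a joint passes its speed limit or range.

### The arm

A 7-joint arm with a two-finger parallel gripper is mounted at the origin on the work surface. World frame = base frame: x ahead of the robot, y to its left, z up, the work surface at z = 0. Lengths are in m, angles in rad, forces in N, time in s.
With the tool pointing down it reaches from about 0.35 to 0.9 m from the base axis. Payload 19.9 kg.
Tool frame: the origin (TCP) lies between the finger pads; the fingertips stand 14 mm ahead of it and the grasp point (between the pads) lies 5 mm behind it (manip.tip_extent is the distance from the TCP to the fingertips, in m); x points along the fingers, y is the direction in which the jaws open and shut, and the axes are right-handed (so a half turn about x gives the same grasp; the last joint's range is limited). The gripper opens to 85 mm and grips with 20 to 120 N. Pads are 22 mm wide; open, the fingers measure 114 mm over their backs; the gripper's body (76 mm by 85 mm) begins 54 mm behind the grasp point. The pads swing forward as they close: fully open they stand 13 mm farther back than shut.
Start: joints at [1.163, 0.417, -0.01, 1.614, 0.005, 1.111, -0.053], TCP at [0.224, -0.583, 0.21] pointing down, gripper open.
Joint ranges: [-2.81, 2.81], [-0.39, 2.02], [-1.27, 1.25], [0.06, 2.57], [-1.19, 4.33], [0.19, 2], [-2.82, 2.82]. Speed limits (rad/s): [1.89, 1.89, 2.39, 2.39, 3.01, 3.01, 3.01].

### API

Orientations are given as [roll, pitch, yaw] about the fixed x, y, z axes, in that order (R = Rz(yaw) Ry(pitch) Rx(roll)).
In Python, from plant import manip gives the robot as it stands.
- The arm moves only by the tool move_arm, never from a script. Its argument "series" is a list of rows, each a list of 3 entries, a list of its own where there are three numbers: the opening, from -1 (shut) to 1 (fully open), then the shift along the tool's x, y, z in cm, then the turn about the tool's x in rad. A call has 1 to 20 rows; each row is the pose to reach, as a shift and turn from the pose commanded when the call began, along the tool's axes at that moment; what a row does not reach only later rows make up. A row lasts 1/10 s, in which the tool goes at most 50 mm and 8.59 degrees, less where a joint would pass 70% of its speed; a pose out of reach is approached as far as the arm can. A call with a gripper value outside its range is refused whole. The fingers move at their own pace and stop on an object; the grip force is fixed at half the most. Time passes only in rows, so rows that repeat a pose let the fingers close. It gives the time, the measured TCP pose, the force and the opening at its end, in the units of the state.
- manip.sense(): the state, without advancing time (a new reading comes with each control period).
- manip.get_image(name): name is "scene" or "top" or "wrist"; returns a dict with "img" (384x512x3 uint8, blue, green, red), "range_z" (384x512 float32, m along the optical axis (not along the pixel's ray), 0 where there is no reading), "vertical_fov" (degrees; the focal length in pixels is half the picture's height over the tangent of half this angle, whatever the lens; pixels are square), "cx", "cy" (the principal point, pixels), "pose" (4x4, takes a point from camera to world coordinates). Camera axes: x right, y up, looking along -z (the intrinsics and any distortion apply to the point x, -y, -z); pixel columns grow to the right and rows downward; lengths in m; the calibration is good to about 2 mm. A picture is of the moment at which its call begins.
- manip.sign_off(): hands the job in, once; it reports no verdict.
The state is a dict: "time_s": time; "qpos": joint angles; "joint_vel": joint speeds; "joint_torque": joint torques, N m; "ee_pos": TCP position; "tool_rot": TCP orientation; "wrist_force": force on the tool from outside, world axes, zero at the start; "ft_torque": the same for the moment, N m; "width": finger opening in m.
Only numpy, scipy, OpenCV 4.12 (cv2) and the standard library are available. Lean on these libraries where they do the work, as an engineer would, in place of code of your own. Each camera call takes 0.05 s, during which the arm holds its last target. There are 200 camera calls.

## Working session

There is one attempt and no reset: what is moved stays moved. The work goes in short steps, Python scripts to look and compute and a tool call to move; the robot and the scene stay as the last step left them, time stands still between calls to the robot, and variables do not carry over. Pictures are saved under pics/ and viewed, about 8 in all and at most 12, crops included, and the job is handed in when it is done.

Besides the shell and the picture viewer there is one more tool, called after ">>>" by a JSON object that holds its "api" and its "payload", one argument or row to a line. move_arm: Moves the arm, as the interface text tells. Its arguments: {"type":"object","properties":{"series":{"type":"array","items":{"type":"array"}}},"required":["series"]}

```bash
mkdir -p pics; cat > h.py <<'E'
import numpy as np, cv2
from plant import manip
def cam(n):
    d=manip.get_image(n); d['f']=d['img'].shape[0]/2/np.tan(np.radians(d['vertical_fov'])/2); return d
def world(d,u,v,z=None):
    P=d['pose']; r=np.array([(u-d['cx'])/d['f'],-(v-d['cy'])/d['f'],-1.])
    R=P[:3,:3]@r; o=P[:3,3]
    if z is None: return o+R*d['range_z'][int(v),int(u)]
    return o+R*(z-o[2])/R[2]
def proj(d,p):
    q=np.linalg.inv(d['pose'])@np.append(p,1); return d['cx']+d['f']*q[0]/-q[2], d['cy']-d['f']*q[1]/-q[2]
E
python3 - <<'E'
from h import *
a=cam('top');b=cam('scene')
cv2.imwrite('pics/a.png',a['img']);cv2.imwrite('pics/b.png',b['img'])
for d in(a,b):print({k:v for k,v in d.items() if k not in('img','range_z')})
s=manip.sense();print(s['ee_pos'],s['tool_rot'],s['width'],s['wrist_force'],s['time_s'],manip.tip_extent)
E
```

```text
{'vertical_fov': 48.73317452489779, 'cx': 248.05371561009164, 'cy': 190.20900413729603, 'pose': array([[-0.02389944,  0.99418042, -0.10504333,  0.43544321],
       [-0.99952471, -0.02171604,  0.02188067,  0.18499522],
       [ 0.01947221,  0.10551634,  0.9942269 ,  0.83841826],
       [ 0.        ,  0.        ,  0.        ,  1.        ]]), 'f': np.float64(423.91859669761374)}
{'vertical_fov': 51.42927711106028, 'cx': 249.78573510737863, 'cy': 188.60055757540027, 'pose': array([[-8.18404897e-01, -3.61526543e-01,  4.46667644e-01,
         8.92848559e-01],
       [ 5.74641860e-01, -5.15422548e-01,  6.35709312e-01,
         7.18738177e-01],
       [ 3.96785275e-04,  7.76941539e-01,  6.29572623e-01,
         5.96918083e-01],
       [ 0.00000000e+00,  0.00000000e+00,  0.00000000e+00,
         1.00000000e+00]]), 'f': np.float64(398.685827476744)}
[ 0.22398282 -0.58312467  0.20981368] [-1.48590043  1.56965151  2.02247618] 0.08537309247244816 [ 0.34300975 -0.40958118 -0.02760807] 0.1 0.014
```

View pics/a.png

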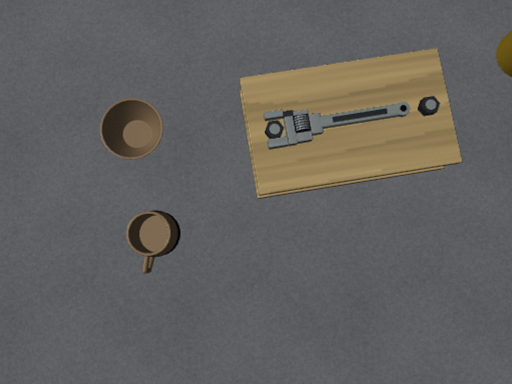

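View pics/b.png

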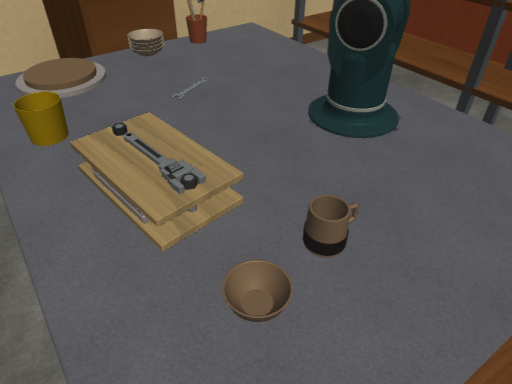

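The top view shows the nut at (274,130), the worm at about (302,122), the handle's end at (404,108) and the fixed nut at (429,105). The mug at (153,233) is well clear of the swing. Next I'll compute their positions.

```bash
python3 - <<'E'
from h import *
a=cam('top');g=cv2.cvtColor(a['img'],cv2.COLOR_BGR2GRAY)
for n,c,z in(('nut',(274,130),.104),('nut2',(429,105),.104)):
    x,y=c;m=np.zeros_like(g);m[y-13:y+14,x-11:x+12]=(g[y-13:y+14,x-11:x+12]<62)
    k,l,s,ce=cv2.connectedComponentsWithStats(m);i=1+s[1:,4].argmax();print(n,s[i],ce[i],world(a,*ce[i],z),world(a,*ce[i]))
for p,z in(((302,122),.114),((404,108),.102),((153,233),.095)):print(p,world(a,*p,z),world(a,*p))
cv2.imwrite('pics/c.png',cv2.resize(a['img'][70:180,250:450],None,fx=4,fy=4,interpolation=cv2.INTER_CUBIC))
E
```

```text
nut [265 121  18  18 141] [273.5248227  130.05673759] [0.61916507 0.1211571  0.104     ] [0.6193694  0.12108609 0.10318317]
nut2 [418  96  21  20 206] [427.16504854 106.48543689] [ 0.6570982  -0.15626787  0.104     ] [ 0.65732265 -0.15661344  0.10325631]
(302, 122) [0.6301284  0.07160975 0.114     ] [0.63013786 0.07160424 0.11396479]
(404, 108) [ 0.65565933 -0.11501567  0.102     ] [ 0.65548565 -0.11477906  0.1025808 ]
(153, 233) [0.44284474 0.33558105 0.095     ] [0.44372662 0.35352318 0.00642253]
```

View pics/c.png

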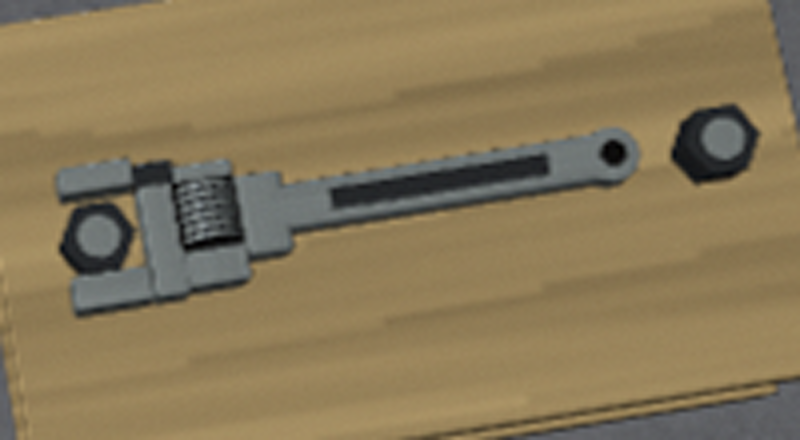

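The nut sits at about (0.619, 0.121). The handle points along (0.15, -0.99) and the worm crest is at about (0.629, 0.072, 0.114). Everything agrees with the wrench geometry to within 2 mm, so I'll work out the approach.

```bash
cat >> h.py <<'E'
from scipy.spatial.transform import Rotation as Ro
def shift(p,yaw_axis=None):
    s=manip.sense();R=Ro.from_euler('xyz',s['tool_rot']).as_matrix()
    return R.T@(np.array(p)-s['ee_pos'])*100,R
E
python3 - <<'E'
from h import *
d,R=shift([.629,.072,.16]);print(d);print(R.round(3))
wx=np.array([-.152,.988,0]);print('wx in tool',R.T@wx)
# turn about tool x to bring tool z onto +-wx
v=R.T@wx;print('turn z->wx',np.arctan2(-v[1],v[2]),'y->wx',np.arctan2(v[2],v[1]))
E
```

```text
[  5.02887281 -46.63169643 -61.29978999]
[[-0.     0.359 -0.933]
 [ 0.001 -0.933 -0.359]
 [-1.    -0.001  0.   ]]
wx in tool [ 8.93418814e-04 -9.76792225e-01 -2.12424459e-01]
turn z->wx 1.7849335742270414 y->wx -2.9274554061576485
```

>>> {"api": "move_arm", "payload": {
  "series": [
    [-1,[0,-4,-5],0.05],
    [-1,[0,-7,-9],0.1],
    [-1,[0,-10,-13],0.15],
    [-1,[0,-13,-17],0.214],
    [-1,[0,-16,-21],0.214],
    [-1,[0,-19,-25],0.214],
    [-1,[0,-22,-29],0.214],
    [-1,[1,-25,-33],0.214],
    [-1,[1,-28,-37],0.214],
    [-1,[1,-31,-41],0.214],
    [-1,[1,-34,-45],0.214],
    [-1,[2,-37,-49],0.214],
    [-1,[2,-40,-53],0.214],
    [-1,[2,-43,-57],0.214],
    [-1,[3,-46.6,-61.3],0.214],
    [-1,[3,-46.6,-61.3],0.214],
    [-1,[3,-46.6,-61.3],0.214],
    [-1,[3,-46.6,-61.3],0.214],
    [-1,[3,-46.6,-61.3],0.214],
    [-1,[3,-46.6,-61.3],0.214]
  ]
}}

```text
time_s: 2.15
ee_pos: [0.6291, 0.0702, 0.1806]
tool_rot: [1.995, 1.57, -0.995]
wrist_force: [0.2, -0.1, -0.5]
width: 0.0001
```

```bash
python3 - <<'E'
from h import *
d,R=shift([.629,.072,.16]);s=manip.sense();print(d,s['ee_pos'],s['width'],s['wrist_force'],s['time_s']);print(R.round(3))
a=cam('wrist');cv2.imwrite('pics/d.png',a['img'])
for n,p in(('worm',[.629,.072,.114]),('nut',[.619,.121,.104]),('hole',[.6557,-.1137,.102])):print(n,proj(a,p))
E
```

```text
[ 2.06403    -0.17891903 -0.01352395] [0.62913125 0.07021815 0.18064096] 5.4726072742488205e-05 [ 0.24030983 -0.1033632  -0.47402567] 2.15
[[ 0.     0.151 -0.989]
 [-0.    -0.989 -0.151]
 [-1.     0.    -0.   ]]
worm (np.float64(252.83458592256517), np.float64(196.37742949705535))
nut (np.float64(198.5367085171002), np.float64(195.48094744677198))
hole (np.float64(455.4325803169614), np.float64(193.99115083872536))
```

View pics/d.png

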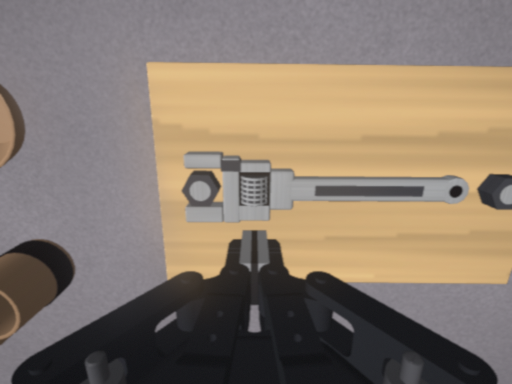

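The wrist view puts the worm at (254,189), about 7 px from my prediction. I'll check that camera's bias against the visible fingertip, whose position is known.

```bash
python3 - <<'E'
from h import *
a=cam('wrist');s=manip.sense();e=s['ee_pos'];_,R=shift(e)
print('f',a['f'],a['pose'].round(3),'tip far edge',[proj(a,e+R@[.014,0,t]) for t in(-.011,0,.011)])
for p in((254,189),(254,186),(254,192),(230,189),(202,189),(300,240)):print(p,world(a,*p),world(a,*p,.114))
b=cam('scene');cv2.imwrite('pics/e.png',cv2.resize(b['img'][90:240,70:270],None,fx=4,fy=4,interpolation=cv2.INTER_CUBIC))
for n,p in(('worm',[.629,.072,.114]),('nut',[.619,.121,.104]),('tip',e+R@[.014,0,0])):
  u,v=proj(b,p);print(n,(u,v),(u-70)*4,(v-90)*4)
E
```

```text
f 275.0244209302826 [[ 0.152  0.943  0.297  0.705]
 [-0.988  0.144  0.046  0.083]
 [ 0.001 -0.3    0.954  0.344]
 [ 0.     0.     0.     1.   ]] tip far edge [(np.float64(254.9591677908115), np.float64(205.6483700871381)), (np.float64(254.93299167567196), np.float64(220.4003156359539)), (np.float64(254.90769988305922), np.float64(234.65388785114175))]
(254, 189) [0.63564183 0.07213915 0.11310475] [0.63591149 0.07218127 0.114     ]
(254, 186) [0.63890041 0.07264068 0.11498959] [0.63861396 0.0725959  0.114     ]
(254, 192) [0.63342487 0.07180039 0.11474893] [0.63319043 0.0717638  0.114     ]
(230, 189) [0.62941619 0.09338641 0.10347069] [0.63273311 0.09293241 0.114     ]
(202, 189) [0.62602036 0.11848405 0.10492424] [0.62902559 0.11713814 0.114     ]
(300, 240) [0.57947591 0.01487062 0.08528879] [0.59342443 0.02242844 0.114     ]
worm (np.float64(175.17196683201286), np.float64(162.97977264187261)) 420.6878673280514 291.91909056749046
nut (np.float64(191.1275753058923), np.float64(176.76573534849175)) 484.5103012235692 347.062941393967
tip (np.float64(171.6818360246606), np.float64(141.22616860673696)) 406.72734409864245 204.90467442694785
```

View pics/e.png

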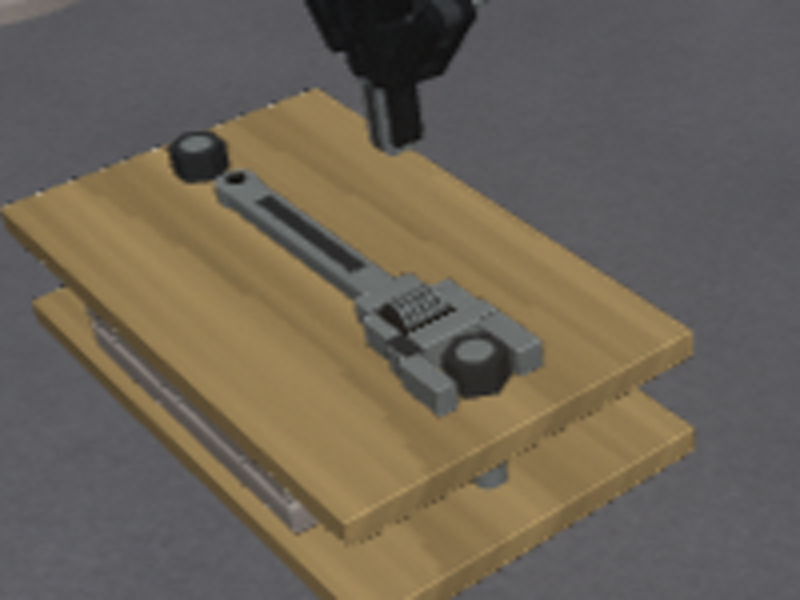

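```bash
python3 - <<'E'
from h import *
a=cam('wrist');b=cam('scene');print(manip.sense()['ee_pos'],manip.sense()['width'],manip.sense()['qpos'])
print('wrist');[print(p,world(a,*p).round(4)) for p in((249,234),(255,234),(261,234),(249,245),(255,245),(235,245),(255,260))]
print('scene');[print(p,world(b,*p).round(4)) for p in((164,120),(166,125),(168,127),(171,125),(173,123),(170,118))]
E
```

```text
[0.62922468 0.07104581 0.18055484] -4.224557102706122e-05 [ 0.09116244  0.4816529  -0.3429704   1.61223335  0.17783539  1.07837567
 -1.71855581]
wrist
(249, 234) [0.6401 0.076  0.2112]
(255, 234) [0.64   0.0727 0.2101]
(261, 234) [0.6412 0.0697 0.2114]
(249, 245) [0.64   0.0758 0.2231]
(255, 245) [0.6407 0.0729 0.2235]
(235, 245) [0.6348 0.0825 0.2154]
(255, 260) [0.6405 0.0729 0.2368]
scene
(164, 120) [0.6414 0.0779 0.2221]
(166, 125) [0.6386 0.0771 0.21  ]
(168, 127) [0.6351 0.0769 0.2044]
(171, 125) [0.6304 0.0819 0.2096]
(173, 123) [0.6267 0.084  0.2137]
(170, 118) [0.6314 0.0842 0.2261]
```

Both cameras put the shut fingertips at z ≈ 0.204 while the TCP reads 0.181, but the stated geometry would put them at 0.167. I don't know which is right, so I'll descend in small steps and check the force, starting with the doc's contact height.

>>> {"api": "move_arm", "payload": {
  "series": [
    [-1,[1.0,0.45,-0.3],0],
    [-1,[2.5,0.45,-0.3],0],
    [-1,[4.0,0.45,-0.3],0],
    [-1,[4.8,0.45,-0.3],0],
    [-1,[5.0,0.45,-0.3],0],
    [-1,[5.2,0.45,-0.3],0],
    [-1,[5.2,0.45,-0.3],0],
    [-1,[5.2,0.45,-0.3],0]
  ]
}}

```text
time_s: 3.2
ee_pos: [0.6331, 0.0675, 0.1289]
tool_rot: [-3.103, 1.57, 0.191]
wrist_force: [0.5, -1.2, 0.0]
width: -0.0001
```

```bash
python3 - <<'E'
from h import *
s=manip.sense();print(s['ee_pos'],s['wrist_force'],s['time_s'])
a=cam('wrist');b=cam('scene');i=cv2.resize(b['img'][90:215,90:230],None,fx=4,fy=4,interpolation=cv2.INTER_CUBIC)
cv2.imwrite('pics/f.png',i)
print([world(b,*p).round(4) for p in((170,150),(172,152),(174,154),(176,156))])
E
```

```text
[0.63314042 0.06753417 0.12885418] [ 0.54815843 -1.21410613  0.00769939] 3.2
[array([0.6365, 0.0732, 0.1499]), array([ 0.6004, -0.0074,  0.087 ]), array([0.5999, 0.0015, 0.0862]), array([0.6006, 0.0129, 0.0874])]
```

View pics/f.png

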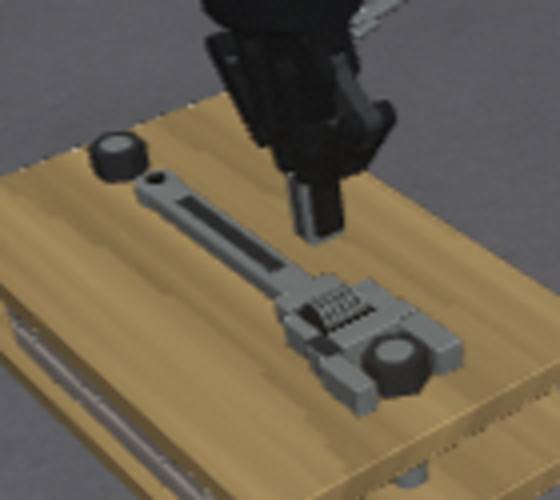

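The picture shows the tip well above the worm, at about z = 0.149 with the TCP at 0.129. So the tip really is about 20 mm behind the TCP, and I expect contact at a TCP of about 0.094.

>>> {"api": "move_arm", "payload": {
  "series": [
    [-1,[1.0,0,0],0],
    [-1,[2.0,0,0],0],
    [-1,[2.5,0,0],0],
    [-1,[2.8,0,0],0],
    [-1,[3.0,0,0],0],
    [-1,[3.0,0,0],0]
  ]
}}

```text
time_s: 3.9
ee_pos: [0.6328, 0.0675, 0.0981]
tool_rot: [-0.363, 1.57, 2.931]
wrist_force: [0.6, 0.4, -0.4]
width: 0.0002
```

>>> {"api": "move_arm", "payload": {
  "series": [
    [-1,[0.15,0,0],0],
    [-1,[0.3,0,0],0],
    [-1,[0.3,0,0],0]
  ]
}}

```text
time_s: 4.2
ee_pos: [0.6328, 0.0675, 0.0953]
tool_rot: [-0.783, 1.571, 2.511]
wrist_force: [0.8, 0.2, 0.6]
width: 0.0
```

>>> {"api": "move_arm", "payload": {
  "series": [
    [-1,[0.1,0,0],0],
    [-1,[0.2,0,0],0],
    [-1,[0.2,0,0],0]
  ]
}}

```text
time_s: 4.5
ee_pos: [0.6329, 0.0674, 0.0933]
tool_rot: [-1.593, 1.571, 1.701]
wrist_force: [0.3, -0.2, -0.3]
width: 0.0
```

>>> {"api": "move_arm", "payload": {
  "series": [
    [-1,[0.1,0,0],0],
    [-1,[0.2,0,0],0],
    [-1,[0.2,0,0],0]
  ]
}}

```text
time_s: 4.8
ee_pos: [0.633, 0.0675, 0.0917]
tool_rot: [-3.028, 1.571, 0.267]
wrist_force: [-2.5, -1.0, 6.0]
width: -0.0
```

Contact, at 6 N. I'll press about 1.5 mm more and stroke toward the mouth (tool -y).

>>> {"api": "move_arm", "payload": {
  "series": [
    [-1,[0.15,0,0],0],
    [-1,[0.15,0,0],0],
    [-1,[0.15,-0.3,0],0],
    [-1,[0.15,-0.6,0],0],
    [-1,[0.15,-0.9,0],0],
    [-1,[0.15,-1.2,0],0],
    [-1,[0.15,-1.2,0],0]
  ]
}}

```text
time_s: 5.5
ee_pos: [0.6313, 0.0796, 0.0905]
tool_rot: [3.077, 1.57, 0.088]
wrist_force: [-2.1, 0.4, 7.7]
width: 0.0001
```

>>> {"api": "move_arm", "payload": {
  "series": [
    [-1,[-1.0,0,0],0],
    [-1,[-1.0,0.6,0],0],
    [-1,[-1.0,1.2,0],0],
    [-1,[-0.4,1.2,0],0],
    [-1,[0,1.2,0],0],
    [-1,[0,1.2,0],0],
    [-1,[0,0.9,0],0],
    [-1,[0,0.6,0],0],
    [-1,[0,0.3,0],0],
    [-1,[0,0,0],0],
    [-1,[0,0,0],0]
  ]
}}

```text
time_s: 6.6
ee_pos: [0.6315, 0.0797, 0.0899]
tool_rot: [-3.117, 1.57, 0.177]
wrist_force: [0.6, -0.1, 7.8]
width: 0.0001
```

>>> {"api": "move_arm", "payload": {
  "series": [
    [-1,[-1.5,0,0],0],
    [-1,[-3,3,0],0],
    [-1,[-5,6,0],0],
    [-1,[-5,8,0],0],
    [-1,[-5,8,0],0],
    [-1,[-5,8,0],0]
  ]
}}

```text
time_s: 7.2
ee_pos: [0.643, 0.0003, 0.14]
tool_rot: [-0.95, 1.57, 2.344]
wrist_force: [0.1, 0.1, -0.3]
width: 0.0002
```

```bash
python3 - <<'E'
from h import *
s=manip.sense();print(s['ee_pos'],s['wrist_force'],s['time_s'])
a=cam('wrist');b=cam('top');c=cam('scene')
np.save('w.npy',a['img'])
i=cv2.resize(a['img'][140:240,60:260],None,fx=4,fy=4,interpolation=cv2.INTER_CUBIC)
cv2.imwrite('pics/g.png',i)
E
```

```text
[6.43020707e-01 3.20945384e-04 1.39975268e-01] [ 0.14719729  0.06889766 -0.3315831 ] 7.2
```

View pics/g.png

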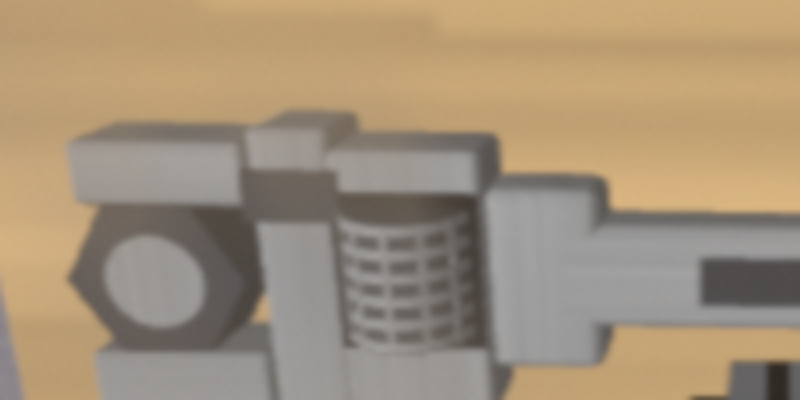

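The jaws look nearly shut on the nut: crop rows 205 to 350 against the nut's 203 to 350. I'll add one more stroke, since the finger slips harmlessly once the jaws are snug.

>>> {"api": "move_arm", "payload": {
  "series": [
    [-1,[2,-4,0],0],
    [-1,[4,-6.8,0],0],
    [-1,[4.6,-6.8,0],0],
    [-1,[5,-6.8,0],0],
    [-1,[5,-6.8,0],0],
    [-1,[5,-7.1,0],0],
    [-1,[5,-7.4,0],0],
    [-1,[5,-7.7,0],0],
    [-1,[5,-8.0,0],0],
    [-1,[5,-8.2,0],0]
  ]
}}

```text
time_s: 8.35
ee_pos: [0.6306, 0.082, 0.0899]
tool_rot: [-1.195, 1.57, 2.1]
wrist_force: [-0.6, 0.1, 0.3]
width: -0.0001
```

>>> {"api": "move_arm", "payload": {
  "series": [
    [-1,[-1.5,0,0],0],
    [-1,[-3,3,0],0],
    [-1,[-5,6,0],0],
    [-1,[-5,8.2,0],0],
    [-1,[-5,8.2,0],0],
    [-1,[-5,8.2,0],0]
  ]
}}

```text
time_s: 8.95
ee_pos: [0.6433, 0.0002, 0.1406]
tool_rot: [-2.401, 1.57, 0.893]
wrist_force: [0.2, 0.4, -0.9]
width: -0.0003
```

```bash
python3 - <<'E'
from h import *
s=manip.sense();print(s['ee_pos'],s['wrist_force'],s['time_s'])
a=cam('wrist');o=np.load('w.npy')
i=np.vstack([cv2.resize(q[150:250,60:260],None,fx=4,fy=3,interpolation=cv2.INTER_CUBIC) for q in(o,a['img'])])
cv2.imwrite('pics/h.png',i)
E
```

```text
[6.43269684e-01 1.85004737e-04 1.40550172e-01] [ 0.17130576  0.43870028 -0.8596993 ] 8.95
```

View pics/h.png

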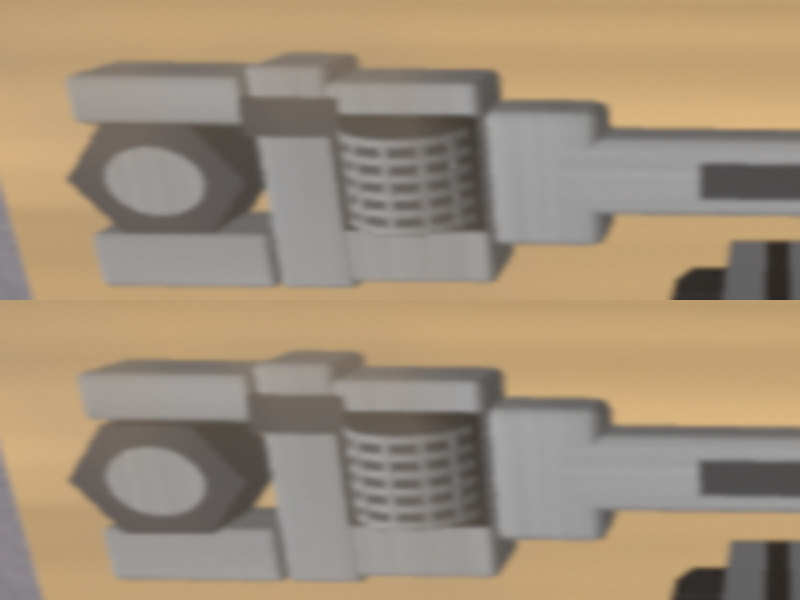

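The jaws didn't move on the third stroke (112 crop px before and after), so the worm is at its stop and the jaws are snug. Next I'll put the shut finger down beside the handle on its +x side, about 17 cm from the nut.

>>> {"api": "move_arm", "payload": {
  "series": [
    [-1,[0,2.5,-1.8],0],
    [-1,[0,4.8,-3.6],0],
    [-1,[1.5,4.8,-3.6],0],
    [-1,[3.5,4.8,-3.6],0],
    [-1,[5,4.8,-3.6],0],
    [-1,[6,4.8,-3.6],0],
    [-1,[6.5,4.8,-3.6],0],
    [-1,[6.9,4.8,-3.6],0],
    [-1,[6.9,4.8,-3.6],0]
  ]
}}

```text
time_s: 9.9
ee_pos: [0.6861, -0.0416, 0.0709]
tool_rot: [-1.195, 1.571, 2.099]
wrist_force: [-0.1, 0.4, 0.4]
width: -0.0001
```

```bash
python3 - <<'E'
from h import *
s=manip.sense();print(s['ee_pos'],s['wrist_force'],s['time_s'],s['qpos'])
b=cam('scene');i=cv2.resize(b['img'][80:230,60:260],None,fx=4,fy=4,interpolation=cv2.INTER_CUBIC)
cv2.imwrite('pics/i.png',i)
d,R=shift(s['ee_pos']);print(R.round(3))
N=np.array([.622,.120]);r=(R.T@np.append(s['ee_pos'][:2]-N,0))*100;print('rel nut',r)
for th in np.arange(.1,.96,.05):
  z=-2.2-.2*th/.85;y=17
  print(round(th,2),np.round([y*np.cos(th)-z*np.sin(th)-r[1],y*np.sin(th)+z*np.cos(th)-r[2]],2))
E
```

```text
[ 0.68613415 -0.04155635  0.07089007] [-0.11847127  0.43957591  0.36301682] 9.9 [ 0.21153334  0.68798908 -0.28826479  1.53877669  0.22411863  0.94749597
 -1.5637564 ]
[[ 0.     0.152 -0.988]
 [ 0.    -0.988 -0.152]
 [-1.    -0.    -0.   ]]
rel nut [ 1.46487648e-03  1.69438815e+01 -3.87831162e+00]
0.1 [0.19 3.36]
0.15 [0.2  4.21]
0.2 [0.16 5.05]
0.25 [0.09 5.9 ]
0.3 [-0.03  6.73]
0.35 [-0.19  7.56]
0.4 [-0.39  8.39]
0.45 [-0.63  9.2 ]
0.5 [-0.91  9.99]
0.55 [-1.23 10.78]
0.6 [-1.59 11.54]
0.65 [-1.99 12.29]
0.7 [-2.42 13.02]
0.75 [-2.89 13.73]
0.8 [-3.39 14.41]
0.85 [-3.92 15.07]
0.9 [-4.49 15.7 ]
0.95 [-5.08 16.3 ]
```

View pics/i.png

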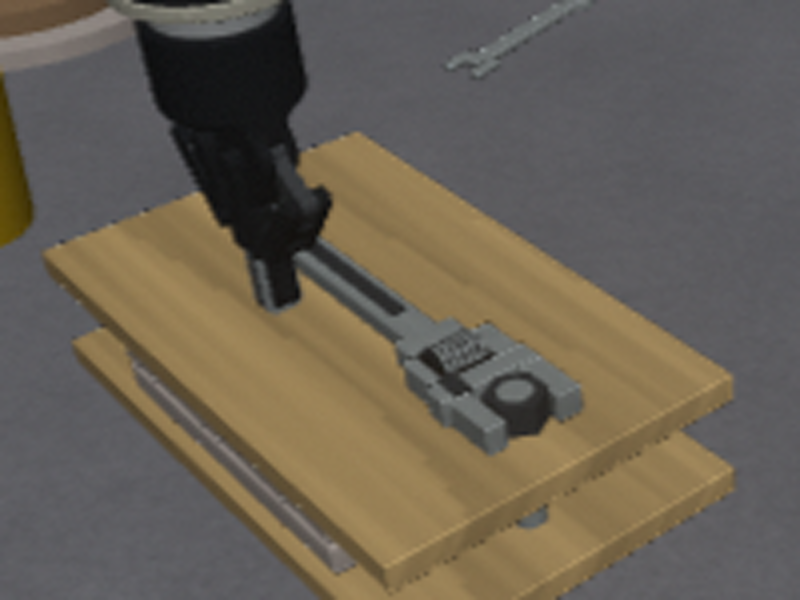

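The finger is down beside the handle on the far side, with its tip at crop (275,305) just above the board. I'll sweep the arc to about 0.75 rad.

>>> {"api": "move_arm", "payload": {
  "series": [
    [-1,[0,0.1,0.8],0],
    [-1,[0,0.1,1.5],0],
    [-1,[0,0.1,2.2],0.02],
    [-1,[0,0.2,2.8],0.04],
    [-1,[0,0.2,3.4],0.05],
    [-1,[0,0.2,4.2],0.07],
    [-1,[0,0.2,5.05],0.1],
    [-1,[0,0.1,5.9],0.12],
    [-1,[0,0,6.7],0.15],
    [-1,[0,-0.2,7.6],0.17],
    [-1,[0,-0.4,8.4],0.2],
    [-1,[0,-0.6,9.2],0.22],
    [-1,[0,-0.9,10.0],0.25],
    [-1,[0,-1.2,10.8],0.27],
    [-1,[0,-1.6,11.5],0.3],
    [-1,[0,-2.0,12.3],0.32],
    [-1,[0,-2.4,13.0],0.35],
    [-1,[0,-2.9,13.7],0.37],
    [-1,[0,-2.9,13.7],0.37]
  ]
}}

```text
time_s: 11.85
ee_pos: [0.5451, -0.0334, 0.0708]
tool_rot: [0.297, 1.57, -3.062]
wrist_force: [-0.5, 0.2, -0.4]
width: -0.0002
```

```bash
python3 - <<'E'
from h import *
s=manip.sense();print(s['ee_pos'],s['wrist_force'],s['time_s'],s['qpos'])
b=cam('scene');a=cam('top')
i=np.hstack([cv2.resize(q,(400,400),interpolation=cv2.INTER_CUBIC) for q in(b['img'][80:230,60:210],a['img'][60:210,250:400])])
cv2.imwrite('pics/j.png',i)
E
```

```text
[ 0.54506967 -0.03340067  0.07082417] [-0.50160746  0.19543633 -0.41561156] 11.85 [ 0.18724169  0.46678482 -0.22608144  1.91659908  0.14479566  0.77484316
 -1.90723183]
```

View pics/j.png

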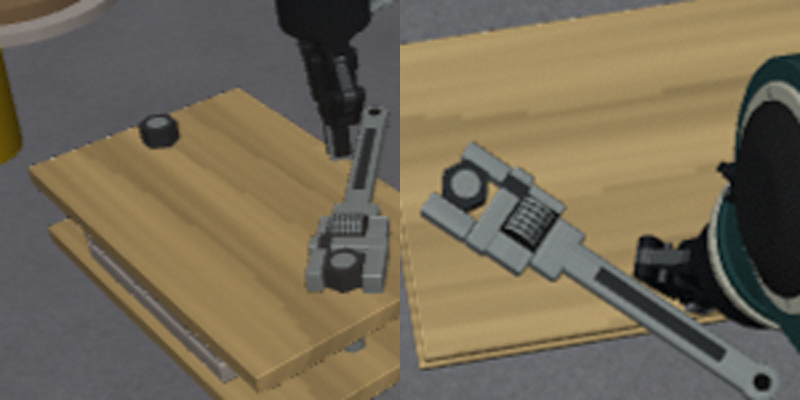

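The wrench has swung about 43°, from 9.6° to 33.6° on the other side in the top view, and the nut is still between the jaws. The wrench seems to have slid a few mm outward. I'll back off and measure it properly.

>>> {"api": "move_arm", "payload": {
  "series": [
    [-1,[0,0,-1],0],
    [-1,[0,0,-2.5],0],
    [-1,[-2,0,-2.5],0],
    [-1,[-6,0,-2.5],0],
    [-1,[-10,4,-6],0],
    [-1,[-10,8,-10],0],
    [-1,[-10,8,-14],0],
    [-1,[-10,8,-14],0]
  ]
}}

```text
time_s: 12.75
ee_pos: [0.669, -0.1467, 0.1704]
tool_rot: [2.478, 1.569, -0.885]
wrist_force: [-1.3, 1.3, -0.7]
width: -0.0001
```

```bash
cat > m.py <<'E'
from h import *
a=cam('top');i=cv2.resize(a['img'][110:230,255:400],None,fx=5,fy=5,interpolation=cv2.INTER_CUBIC)
g=cv2.cvtColor(a['img'],cv2.COLOR_BGR2GRAY)
cv2.imwrite('pics/%s.png'%__import__('sys').argv[1],i)
x,y=274,130;k=(g[y-11:y+12,x-11:x+12]<62).astype(np.uint8)
print('nut px',255+0,g.shape); print(manip.sense()['ee_pos'],manip.sense()['time_s'])
E
python3 m.py k
```

```text
nut px 255 (384, 512)
[ 0.66784101 -0.14482475  0.16981097] 12.8
```

View pics/k.png

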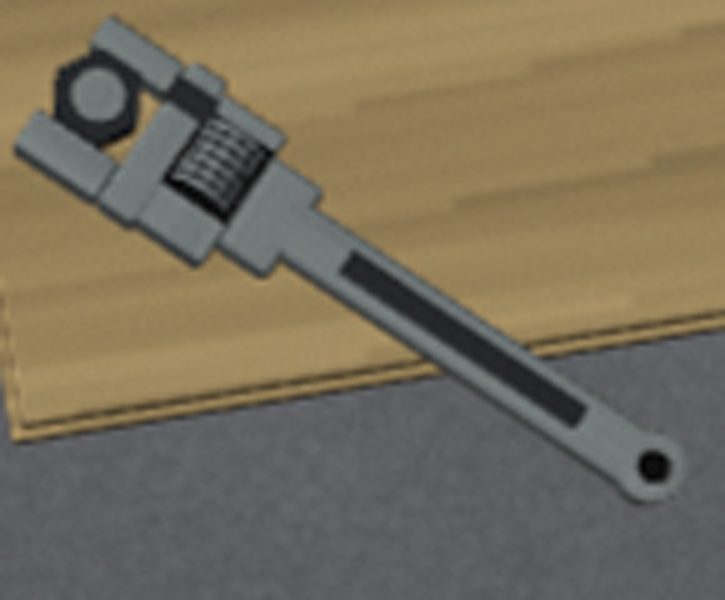

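```bash
python3 - <<'E'
from h import *
a=cam('top');n=world(a,274.3,129.7,.104)[:2]
for h,w in(((403.25,108),(302,123)),((385.8,203.2),(255+222/5,110+165/5))):
  H=world(a,*h,.102)[:2];W=world(a,*w,.114)[:2];v=H-n;print(np.linalg.norm(v),np.degrees(np.arctan2(v[0],-v[1])),'worm along axis',(W-n)@v/np.linalg.norm(v))
x,y,w=274,130,11
i=cv2.resize(a['img'][y-w:y+w+1,x-w:x+w+1],None,fx=20,fy=20,interpolation=cv2.INTER_CUBIC);cv2.imwrite('pics/l.png',i)
E
```

```text
0.23616499124453297 8.743513743255939 worm along axis 0.04882716510596072
0.23441104998633536 -35.073776990559885 worm along axis 0.05006466950257089
```

View pics/l.png

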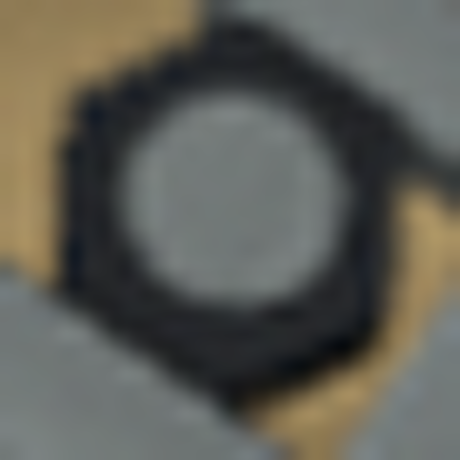

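The wrench has turned 43.8° about the nut. The worm is 50 mm from the nut's axis (nominal 49), so the wrench is still seated. The nut's flat now runs at about 31° in the picture, which means it turned 40 to 43°. The arm is clear, so I'm handing in.

```bash
python3 - <<'E'
from h import *
s=manip.sense();print(s['wrist_force'],s['joint_vel'].round(3) if hasattr(s['joint_vel'],'round') else s['joint_vel'])
a=cam('top');print('mug',world(a,153,233,.095)[:2],a['range_z'][233,153]);print(manip.sign_off(),s['time_s'])
E
```

```text
[-0.81041555  0.75961408 -0.51789354] [-0.017 -0.041 -0.018  0.065 -0.004 -0.011 -0.008]
mug [0.44284474 0.33558105] 0.82303137
the job is handed in; nothing more can be done
None 12.85
```

I closed the jaws onto the nut, turned it clockwise by an estimated 40 to 43°, and handed the job in at about 13 s. The hand-in gave no verdict.

- **Jaws:** I rolled the worm with three strokes of 12 to 14 mm. The gap looked the same before and after the third, so I took the jaws to be snug.
- **Turn:** I pushed the handle round with the shut finger, then lifted clear. The wrench turned 43.8° (0.765 rad). The nut's flats lie along the jaws, putting the nut at about 0.70 to 0.75 rad, inside the 0.55 to 1.05 window.
- **Wrench seat:** it is still on the nut, about 1 mm off its axis by the final measurement. A rough reading partway through the swing had suggested 5 mm or more.
- **Mug:** the arm stayed well clear of it. I did not measure its position again at the end.

**Disagreements along the way:**
- **Fingertips:** they sat about 21 mm behind the reported TCP, not the stated 14 mm ahead of it. Two cameras and the contact force agreed on this, so I worked to the measured value.
- **Wrist camera:** it placed things about 7 mm away from where the top camera did, which was harmless here.
- **Arm at hand-in:** it was clear of everything but still settling slightly, with joint speeds up to 0.065 rad/s.

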